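Turn the whisk round in the utensil caddy

TASK

The whisk was put away wires down in the utensil caddy, which bends the wires. Take it out, turn it end for end and stand it back handle down, wires up, in the bay it came from. Lower it gently until its handle rests on the floor of the bay (do not drop it), and leave the caddy, the other utensils and the things around it as they are.

Things in the scene. Friction and masses are not known exactly. Their poses are not given: they have to be found in the camera images.
- caddy: Divided white stoneware utensil caddy, loose, 118 mm (x) by 150 mm (y), 88 mm high, 1.6 kg. Origin: centre of its underside; z up, -x its front (faces the robot), +y its left. Walls and partitions 6 mm thick, partitions 84 mm high, floor 8 mm thick. Four open bays: two in front, each 60 mm (x) by 66 mm (y), two behind, 40 by 66 mm.
- bay_left (a point): Centre of the floor of the front left bay, 8 mm above the caddy's underside; axes as the caddy's.
- bay_right (a point): Centre of the floor of the front right bay, 8 mm above the caddy's underside; axes as the caddy's.
- whisk_centre (a point): Balloon whisk, round black handle and steel wires, 200 mm long. This point: on its axis, half-way along; its z axis points along the whisk to the handle end. Handle 20 mm thick, from 15 mm on the wire side of this point to its end at 100 mm. Wires (stiff) end 100 mm the other way, widest (50 mm) at 70 mm. Starts wires down in one front bay, leaning back about 0.3 rad, handle above the rim.
- whisk_handle_end (a point): Centre of the flat end of the whisk's handle; axes as the whisk's.
- whisk_wire_tip (a point): The whisk's other end, where the wires cross; axes as the whisk's.
- spatula_foot (a point): Lower end of a beech spatula, 190 mm long, that leans in the left rear bay with its flat head up. Leave it there.
- spoon_foot (a point): Lower end of a beech spoon, 179 mm long, that leans in the right rear bay with its bowl up. Leave it there.
- mug: Mug, 78 x 113 x 100 mm, standing on the worktop to the left of the work; origin at the centre of its underside, z up.
- pepper_mill: Wooden pepper mill, 58 mm diameter, 170 mm tall, standing on the worktop to the right; origin at the centre of its underside, z up.
- whisk: The same whisk, about 0.11 kg; origin on its axis 61 mm from the wire tip, z axis along it towards the handle end. Laid on the worktop it rests on the wires and the handle end without rolling, its axis 10 mm (handle end) to 23 mm (widest wires) above the surface.
- opener_centre (a point): Centre of a bottle opener with a black handle, 174 x 41 x 20 mm, its own x axis along it; it stands in the front bay that the whisk is not in, leaning back. Leave it there.
There are look-alikes about, which are no part of the job. Leave any blue or red look-alike of the whisk alone. Leave any yellow look-alike of the part that bears spoon_foot alone.

How it is judged:
By the outcome, as a careful person would: the job done as asked, in the order asked, and still so for the second after the job is handed in, with the robot touching nothing.
It also fails if it takes over 72 s, if anything falls off the work surface, if the arm or the gripper's body presses on something with over 40 N, if the wrist force passes 120 N, or if a joint passes its speed limit or range.

ROBOT

A 6-joint arm with a two-finger parallel gripper is mounted at the origin on a cart in front of the work surface, level with it; the furniture and walls round the work are solid. World frame = base frame: x ahead of the robot, y to its left, z up, the work surface at z = 0. Lengths are in m, angles in rad, forces in N, time in s.
With the tool pointing down it reaches from about 0.25 to 0.725 m from the base axis. Payload 4 kg.
Tool frame: the origin (TCP) lies midway between the tips of the shut fingers; the grasp point (between the pads) lies 19 mm behind it (bot.grip_point_offset is the distance from the TCP to the grasp point, in m); z points along the fingers, y is the line along which they close (so a half turn about z gives the same grasp; the last joint's range is limited). The gripper opens to 85 mm and grips with 20 to 120 N. Pads are 22 mm wide; open, the fingers measure 114 mm over their backs; the gripper's body (76 mm by 85 mm) begins 54 mm behind the grasp point. The pads swing forward as they close: fully open they stand 13 mm farther back than shut.
Start: joints at [1.284, 0.241, 0.005, 1.335, 0, 1.571], TCP at [0.141, 0.48, 0.231] pointing down, gripper open.
Joint ranges: [-2.72, 2.72], [-1.05, 1.87], [-1.09, 1.28], [-1.99, 2.15], [-1.42, 1.44], [-3.14, 3.14]. Speed limits (rad/s): [2.79, 2.79, 3.14, 3.14, 3.14, 3.14].

INTERFACE

Orientations are given as a unit quaternion [x, y, z, w].
In Python, from workcell import bot gives the robot as it stands.
- The arm moves only by the tool step_arm, never from a script. Its argument "targets" is text: rows parted by semicolons, each of 7 numbers parted by spaces: the opening, from -1 (shut) to 1 (fully open), so that 0 is half open, then the shift along the world's x, y, z normalised to -1 to 1, where 1 is 0.5 m, then the turn, a rotation vector about the world's x, y, z normalised to -1 to 1, where 1 is pi/4 rad. In form: gripper x y z wx wy wz; .... A call has 1 to 10 rows; each row is the pose to reach, as a shift and turn from the pose commanded when the call began; what a row does not reach only later rows make up. A row lasts 1/12 s, in which the tool goes at most 41.7 mm and 7.16 degrees, less where a joint would pass 70% of its speed; a pose out of reach is approached as far as the arm can. A call with a number of a shift or a turn outside -1 to 1 is refused whole. A call with a gripper value outside its range is refused whole. The fingers move at their own pace and stop on an object; the grip force is fixed at half the most. Time passes only in rows, so rows that repeat a pose let the fingers close. It gives the time, the measured TCP pose, the force, the opening and the grip force at its end, in the units of the state.
- bot.get_obs(): the state, without advancing time (a new reading comes with each control period).
- bot.camera(name): name is "side" or "top"; returns the picture (420x560x3 uint8, red, green, blue); there is no depth.
- bot.camera_info(name): a dict with "vertical_fov" (degrees; the focal length in pixels is half the picture's height over the tangent of half this angle, whatever the lens; pixels are square), "cx", "cy" (the principal point, pixels), "pose" (4x4, takes a point from camera to world coordinates). Camera axes: x right, y up, looking along -z (the intrinsics and any distortion apply to the point x, -y, -z); pixel columns grow to the right and rows downward; lengths in m; the calibration is good to about 2 mm. A picture is of the moment at which its call begins. camera_info takes no time and is no camera call.
- bot.job_done(): hands the job in; it is judged then, once.
The state is a dict: "clock": time; "joint_pos": joint angles; "joint_vel": joint speeds; "tau": joint torques, N m; "eef_pos": TCP position; "tool_rot": TCP orientation; "ft_force": force on the tool from outside, world axes, zero at the start; "ft_torque": the same for the moment, N m; "grip_width": finger opening in m; "grasp_force": force on a finger pad.
Only numpy, scipy, OpenCV 4.12 (cv2) and the standard library are available. Lean on these libraries where they do the work, as an engineer would, in place of code of your own. Each camera call takes 0.05 s, during which the arm holds its last target. There are 200 camera calls.

## Working session

There is one attempt and no reset: what is moved stays moved. The work goes in short steps, Python scripts to look and compute and a tool call to move; the robot and the scene stay as the last step left them, time stands still between calls to the robot, and variables do not carry over. Pictures are saved under pics/ and viewed, at most 10 in all, crops included, and the job is handed in when it is done.

Besides the shell and the picture viewer there is one more tool, called after ">>>" by a JSON object that holds its "method" and its "body". step_arm: Moves the arm, as the interface text tells. Scaled input: -1 to 1 covers 0.5 m each way for a shift and pi/4 rad each way for a turn. Its arguments: {"type":"object","properties":{"targets":{"type":"string"}},"required":["targets"]}

```bash
mkdir -p pics; ls
python3 - <<'E'
from workcell import bot
import cv2,numpy as np
for n in("side","top"):
    im=bot.camera(n);cv2.imwrite(f"pics/{n}0.png",im[:,:,::-1]);i=bot.camera_info(n);print({k:(np.round(v,4).tolist() if k=='pose' else v) for k,v in i.items()})
print(bot.get_obs(),bot.grip_point_offset)
E
```

```text
pics
{'vertical_fov': 49.90057689281572, 'cx': 280.7676558145285, 'cy': 210.2470050947873, 'pose': [[-0.9882, 0.0826, -0.129, 0.3187], [-0.1531, -0.5092, 0.8469, 1.3132], [0.0043, 0.8567, 0.5158, 0.9369], [0.0, 0.0, 0.0, 1.0]]}
{'vertical_fov': 44.378477153187305, 'cx': 277.628051330085, 'cy': 210.15282025462744, 'pose': [[0.1785, 0.7704, -0.6121, -0.4355], [-0.9839, 0.1407, -0.1099, -0.1964], [0.0014, 0.6218, 0.7831, 1.3628], [0.0, 0.0, 0.0, 1.0]]}
{'clock': 0.1, 'joint_pos': array([1.28396272e+00, 2.41354521e-01, 3.89598084e-03, 1.33521407e+00,
       1.08751728e-05, 1.57084179e+00]), 'joint_vel': array([-2.30108803e-05, -8.61746032e-04,  2.84419510e-03, -3.96686022e-04,
       -7.31963563e-05,  9.35114689e-04]), 'tau': array([-8.92145108e-04, -3.73137009e+01,  2.53009629e+01,  1.08558917e-02,
       -5.27814200e-05, -2.25194754e-06]), 'eef_pos': array([0.14129855, 0.47904231, 0.23050769]), 'tool_rot': array([ 1.42948109e-01,  9.89729740e-01, -9.27737644e-04, -1.39445405e-04]), 'ft_force': array([-0.07739156, -0.3842957 , -0.94268593]), 'ft_torque': array([ 0.09130752, -0.00175473, -0.01936569]), 'grasp_force': 0.0, 'grip_width': 0.08508010628697889} 0.0187
```

View pics/side0.png

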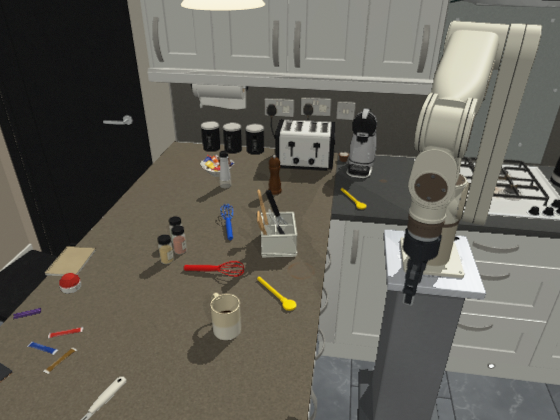

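View pics/top0.png

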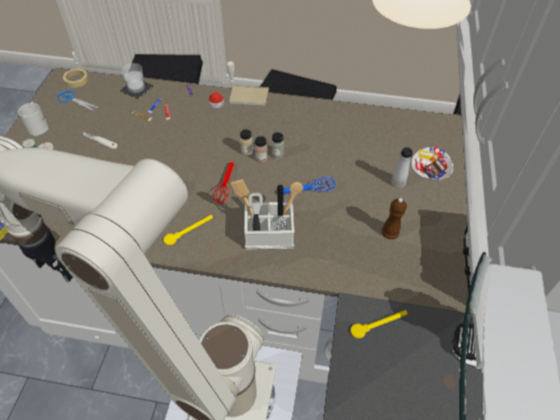

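The side view shows the caddy at about (279,234), with the black handle at (273,208). In the top view the caddy is at (269,225). There are two black handles, at (281,198) and (256,222), and the steel wires are at about (281,223). Next I'll view one enlarged crop of both.

Run:
```python
import cv2,numpy as np
s=cv2.imread("pics/side0.png")[175:265,240:315];t=cv2.imread("pics/top0.png")[170:260,225:310]
a=cv2.resize(s,None,fx=5,fy=5,interpolation=cv2.INTER_CUBIC)[:,:375];b=cv2.resize(t,None,fx=5,fy=5,interpolation=cv2.INTER_CUBIC)
cv2.imwrite("pics/crop0.png",np.hstack([a,b])[:, :800])
```

```text
(no output)
```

View pics/crop0.png

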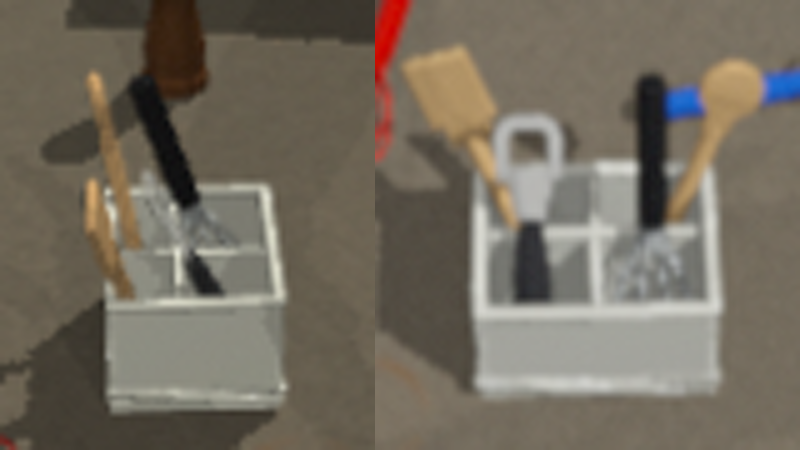

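The crop settles it. The only candidates with a black handle are the whisk, whose steel wires sit in the front right bay with the handle up and leaning back, and the opener in the front left bay, with its steel loop up and black end down. The red and blue whisks lie outside the caddy. The black-handled one with steel wires in the front right bay is the one meant.

```bash
cat > h.py <<'E'
from workcell import bot
import numpy as np, cv2
def ray(n,p):
    i=bot.camera_info(n);f=210/np.tan(np.radians(i["vertical_fov"]/2));P=np.array(i["pose"])
    d=P[:3,:3]@np.array([(p[0]-i["cx"])/f,-(p[1]-i["cy"])/f,-1]);return P[:3,3],d/np.linalg.norm(d)
def plane(n,p,z):
    o,d=ray(n,p);return o+d*(z-o[2])/d[2]
def tri(p,q):
    (a,d),(b,e)=ray("side",p),ray("top",q)
    s=np.linalg.lstsq(np.c_[d,-e],b-a,rcond=None)[0];u,v=a+s[0]*d,b+s[1]*e
    return (u+v)/2,np.linalg.norm(u-v)
def proj(n,X):
    i=bot.camera_info(n);f=210/np.tan(np.radians(i["vertical_fov"]/2));P=np.array(i["pose"])
    c=P[:3,:3].T@(np.asarray(X)-P[:3,3]);return np.array([i["cx"]+f*c[0]/-c[2],i["cy"]-f*c[1]/-c[2]])
E
python3 - <<'E'
from h import *
np.set_printoptions(precision=4,suppress=True)
S=lambda x,y:((x+.5)/5-.5+240,(y+.5)/5-.5+175)
T=lambda x,y:((x-375+.5)/5-.5+225,(y+.5)/5-.5+170)
for k,p in dict(FL=(284,300),FR=(270,187),RL=(107,303)).items(): print("side",k,plane("side",S(*p),.088))
for k,p in dict(RL=(475,165),FL=(475,315),FR=(719,313),RR=(714,163)).items(): print("top",k,plane("top",T(*p),.088))
for k,(a,b) in dict(end=((142,82),(651,80)),junc=((192,207),(654,230)),RL=((107,303),(475,165)),FL=((284,300),(475,315)),FR=((270,187),(719,313)),spoon=((95,78),(735,85)),spat=((93,190),(450,75))).items():
    print(k,tri(S(*a),T(*b)))
print(plane("top",(393,236),0),plane("side",(275,192),0))
E
```

```text
side FL [0.4552 0.0672 0.088 ]
side FR [ 0.4832 -0.0759  0.088 ]
side RL [0.5714 0.0895 0.088 ]
top RL [0.5722 0.092  0.088 ]
top FL [0.4565 0.0662 0.088 ]
top FR [ 0.4848 -0.0803  0.088 ]
top RR [ 0.6013 -0.0582  0.088 ]
end (array([ 0.5676, -0.0222,  0.1972]), np.float64(0.002710790236073084))
junc (array([ 0.5342, -0.0306,  0.0947]), np.float64(0.0026536955059037123))
RL (array([0.571 , 0.0916, 0.0895]), np.float64(5.282098069896662e-05))
FL (array([0.4558, 0.0663, 0.0879]), np.float64(0.0013758463787155008))
FR (array([ 0.4846, -0.0799,  0.0864]), np.float64(0.002324538393088132))
spoon (array([ 0.6064, -0.07  ,  0.1668]), np.float64(0.00857033998640228))
spat (array([0.5729, 0.1015, 0.1794]), np.float64(0.009867044103323189))
[ 0.5914 -0.3933 -0.    ] [ 0.6009 -0.3719  0.    ]
```

```bash
cat >> h.py <<'E'
from scipy.spatial.transform import Rotation as R
def tool(a,p,r=0):  # azimuth, pitch below horizon, roll about tool z (0: tool y horizontal-left)
    z=np.array([np.cos(p)*np.cos(a),np.cos(p)*np.sin(a),-np.sin(p)]);y=np.array([-np.sin(a),np.cos(a),0])
    return R.from_matrix(np.c_[np.cross(y,z),y,z])*R.from_rotvec([0,0,r])
def cmd(pos,rot):
    o=bot.get_obs();q=R.from_quat(o["tool_rot"])
    print("shift",np.round((np.array(pos)-o["eef_pos"])/.5,3),"turn",np.round((rot*q.inv()).as_rotvec()/(np.pi/4),3))
def st():
    o=bot.get_obs();print({k:np.round(o[k],3).tolist() for k in("clock","joint_pos","eef_pos","ft_force","grip_width","grasp_force")});print(np.round(R.from_quat(o["tool_rot"]).as_matrix(),3).tolist())
E
python3 - <<'E'
from h import *
np.set_printoptions(precision=4,suppress=True)
T=lambda x,y:((x-375+.5)/5-.5+225,(y+.5)/5-.5+170)
C=np.array([.528,.005]);Rm=np.array([[.98,.2],[-.2,.98]])
for k,p,z in (("spoon",(674,215),.092),("opener R edge low",(550,225),.1),("opener R edge loop",(565,130),.16)):
    w=plane("top",T(*p),z);print(k,w,Rm@(w[:2]-C))
cmd((.36,-.06,.33),tool(.2,np.pi/2))
E
```

```text
spoon [ 0.5519 -0.0407  0.092 ] [ 0.0142 -0.0495]
opener R edge low [0.524  0.0329 0.1   ] [0.0016 0.0281]
opener R edge loop [0.5521 0.0277 0.16  ] [0.0282 0.0174]
shift [ 0.437 -1.078  0.199] turn [ 0.002 -0.     0.62 ]
```

>>> {"method": "step_arm", "body": {"targets": "0 0.1 -0.2 0.2 0 0 0; 0 0.2 -0.4 0.2 0 0 0; 0 0.3 -0.6 0.2 0 0 0; 0 0.3 -0.6 0.2 0 0 0; 0 0.3 -0.6 0.2 0 0 0; 0 0.3 -0.6 0.2 0 0 0; 0 0.3 -0.6 0.2 0 0 0; 0 0.3 -0.6 0.2 0 0 0; 0 0.3 -0.6 0.2 0 0 0; 0 0.3 -0.6 0.2 0 0 0"}}

```text
clock: 0.93
eef_pos: [0.2928, 0.1767, 0.3323]
tool_rot: [0.146, 0.989, 0.0, 0.001]
ft_force: [0.2, 0.5, 0.2]
grip_width: 0.0425
grasp_force: 0.0
```

>>> {"method": "step_arm", "body": {"targets": "0 0.05 -0.1 0.02 0 0 0.1; 0 0.1 -0.2 0.05 0 0 0.2; 0 0.1 -0.3 0.05 0 0 0.3; 0 0.1 -0.4 0.05 0 0 0.4; 0 0.1 -0.47 0.05 0 0 0.5; 0 0.1 -0.47 0.05 0 0 0.6; 0 0.1 -0.47 0.05 0 0 0.62; 0 0.1 -0.47 0.05 0 0 0.62; 0 0.1 -0.47 0.05 0 0 0.62; 0 0.1 -0.47 0.05 0 0 0.62"}}

```text
clock: 1.77
eef_pos: [0.3413, -0.0548, 0.3559]
tool_rot: [-0.1, 0.995, 0.0, -0.0]
ft_force: [-0.4, 0.1, -0.4]
grip_width: 0.0426
grasp_force: 0.0
```

Run:
```python
from h import *
st();cmd((.40,-.06,.3),tool(.2,.8));cmd((.40,-.06,.3),tool(.2,.25))
```

```text
{'clock': 1.767, 'joint_pos': [-0.16, -0.09, -0.037, 1.625, 0.001, -0.36], 'eef_pos': [0.341, -0.055, 0.356], 'ft_force': [-0.39, 0.117, -0.389], 'grip_width': 0.043, 'grasp_force': 0.0}
[[-0.98, -0.199, -0.001], [-0.199, 0.98, 0.001], [0.001, 0.001, -1.0]]
shift [ 0.117 -0.01  -0.112] turn [ 0.194 -0.963 -0.   ]
shift [ 0.117 -0.01  -0.112] turn [ 3.330e-01 -1.649e+00 -1.000e-03]
```

>>> {"method": "step_arm", "body": {"targets": "0 0.05 0 0 0.03 -0.15 0; 0 0.1 0 0 0.06 -0.3 0; 0 0.12 0 0 0.09 -0.45 0; 0 0.12 0 0 0.12 -0.6 0; 0 0.12 0 0 0.15 -0.75 0; 0 0.12 0 0 0.18 -0.9 0; 0 0.12 0 0 0.19 -0.96 0; 0 0.12 0 0 0.19 -0.96 0"}}

```text
clock: 2.43
eef_pos: [0.3988, -0.0535, 0.3534]
tool_rot: [-0.093, 0.923, 0.037, 0.372]
ft_force: [-0.6, 0.4, -0.3]
grip_width: 0.0426
grasp_force: 0.0
```

Run:
```python
from h import *
st();cmd((.40,-.06,.25),tool(.2,.25))
```

```text
{'clock': 2.433, 'joint_pos': [-0.459, -0.504, -0.576, 0.847, 0.438, -0.509], 'eef_pos': [0.399, -0.054, 0.353], 'ft_force': [-0.554, 0.416, -0.3], 'grip_width': 0.043, 'grasp_force': 0.0}
[[-0.705, -0.198, 0.68], [-0.143, 0.98, 0.137], [-0.694, -0.001, -0.72]]
shift [ 0.002 -0.013 -0.207] turn [ 0.141 -0.691  0.001]
```

>>> {"method": "step_arm", "body": {"targets": "0 0.03 0 -0.05 0.03 -0.15 0; 0 0.06 0 -0.1 0.06 -0.3 0; 0 0.06 0 -0.15 0.09 -0.45 0; 0 0.06 0 -0.2 0.12 -0.6 0; 0 0.06 0 -0.25 0.14 -0.69 0; 0 0.06 0 -0.3 0.14 -0.69 0; 0 0.06 0 -0.3 0.14 -0.69 0"}}

```text
clock: 3.02
eef_pos: [0.4501, -0.1102, 0.2706]
tool_rot: [-0.098, 0.801, 0.078, 0.585]
ft_force: [1.6, -0.5, 0.7]
grip_width: 0.0428
grasp_force: 0.0
```

Run:
```python
from h import *
st()
for n in("side","top"):
    im=bot.camera(n);cv2.imwrite(f"pics/{n}1.png",im[:,:,::-1])
```

```text
{'clock': 3.017, 'joint_pos': [-0.821, -0.152, -1.084, -0.344, 0.994, -0.499], 'eef_pos': [0.45, -0.11, 0.271], 'ft_force': [1.588, -0.514, 0.685], 'grip_width': 0.043, 'grasp_force': 0.0}
[[-0.296, -0.247, 0.923], [-0.065, 0.969, 0.239], [-0.953, 0.01, -0.303]]
```

```bash
cat >> h.py <<'E'
def ik(pos,rot,h=.14,L1=.5,L2=.39,L=.303):
    t=rot.as_matrix()[:,2];w=np.array(pos)-L*t;j1=np.arctan2(w[1],w[0]);r,z=np.hypot(*w[:2]),w[2]-h
    D=np.hypot(r,z);c=(L1**2+L2**2-D*D)/(2*L1*L2);j3=np.arccos(np.clip(c,-1,1))-np.pi/2
    j2=np.pi/2-(np.arctan2(z,r)+np.arccos((L1**2+D*D-L2**2)/(2*L1*D)))
    M=R.from_euler("z",-j1)*rot;m=M.as_matrix();j5=np.arcsin(m[1,2]);P=np.arctan2(-m[2,2],m[0,2])
    q=(R.from_euler("y",P)*R.from_euler("z",j5)).inv()*M
    # tool frame at zero: z fwd, y left
    q=q.as_matrix()@np.array([[0,0,1],[0,1,0],[-1,0,0]]).T; j6=R.from_matrix(q).as_rotvec()[0]
    return np.round([j1,j2,j3,P-j2+j3,j5,j6],2)
E
python3 - <<'E'
from h import *
o=bot.get_obs();print(ik(o["eef_pos"],R.from_quat(o["tool_rot"])),np.round(o["joint_pos"],2))
u=np.array([.309,.078,.949]);end=np.array([.5687,-.022,.199])
def tcp(s,a,p,d=.014,off=0): 
    T=tool(a,p);return end-s*u+off*u+d*T.as_matrix()[:,2],T
for a in(0,.2):
  for p in(.15,.3,.45):
    print(a,p,"grasp",ik(*tcp(.1,a,p)),"above",ik(*tcp(.1,a,p,off=.14)),"retreat",ik(*tcp(.1,a,p,d=-.02)))
E
```

```text
[-0.82 -0.05 -0.84 -0.2   0.99 -0.5 ] [-0.82 -0.15 -1.08 -0.34  0.99 -0.5 ]
0 0.15 grasp [-0.12  0.67 -1.05 -1.56  0.12 -0.02] above [-0.06  0.23 -0.86 -0.94  0.06 -0.01] retreat [-0.14  0.67 -1.13 -1.65  0.13 -0.02]
0 0.3 grasp [-0.11  0.5  -1.01 -1.21  0.11 -0.03] above [-0.06  0.14 -0.78 -0.63  0.06 -0.02] retreat [-0.13  0.45 -1.09 -1.24  0.12 -0.04]
0 0.45 grasp [-0.11  0.37 -0.95 -0.86  0.1  -0.05] above [-0.06  0.09 -0.69 -0.33  0.05 -0.03] retreat [-0.12  0.29 -1.01 -0.84  0.11 -0.05]
0.2 0.15 grasp [-0.32  0.66 -1.   -1.48  0.52 -0.09] above [-0.25  0.25 -0.82 -0.91  0.44 -0.07] retreat [-0.39  0.65 -1.07 -1.54  0.59 -0.1 ]
0.2 0.3 grasp [-0.31  0.5  -0.97 -1.13  0.48 -0.16] above [-0.23  0.17 -0.75 -0.59  0.41 -0.14] retreat [-0.37  0.46 -1.03 -1.14  0.54 -0.19]
0.2 0.45 grasp [-0.28  0.38 -0.91 -0.79  0.43 -0.22] above [-0.21  0.11 -0.67 -0.29  0.37 -0.19] retreat [-0.33  0.31 -0.96 -0.76  0.48 -0.25]
```

View pics/side1.png

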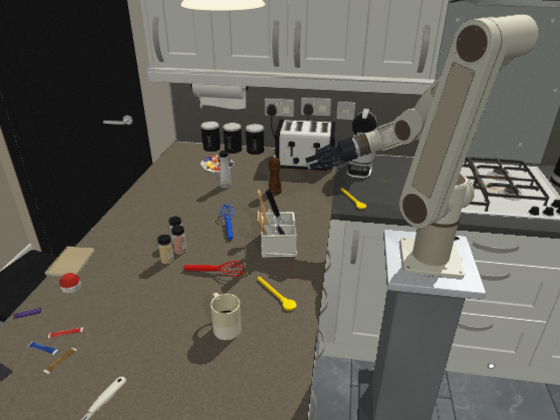

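Run:
```python
from h import *
from scipy.optimize import least_squares
D=[((.241,.004),(.1413,.4790,.2305),(0,0,-1)),((-.09,-.037),(.341,-.055,.356),(0,0,-1)),((-.504,-.576),(.399,-.0535,.3534),(.68,.137,-.72)),((-.152,-1.084),(.4501,-.1102,.2706),(.923,.239,-.303))]
def f(x):
    r0,h,L1,L2,c,L=x;e=[]
    for (a,b),p,t in D:
        w=np.array(p)-L*np.array(t);A=a-b+c
        e+= [r0+L1*np.sin(a)+L2*np.cos(A)-np.hypot(*w[:2]), h+L1*np.cos(a)-L2*np.sin(A)-w[2]]
    return e
s=least_squares(f,[0,.14,.5,.39,0,.303]);print(s.x.round(4),np.round(s.fun,4))
```

```text
[ 0.0219  0.1998  0.4457  0.3728 -0.1712  0.3754] [ 0.001   0.0023 -0.     -0.0047 -0.0003  0.0034 -0.0007 -0.001 ]
```

```bash
cat >> h.py <<'E'
def wrist(pos,t,d,L=.303):
    w=np.array(pos)-L*np.array(t);j1=np.arctan2(w[1],w[0]);th=t[0]*np.cos(j1)+t[1]*np.sin(j1);P=np.arctan2(-t[2],th)
    return np.hypot(*w[:2])-d*np.cos(P),w[2]+d*np.sin(P),P
def ik2(pos,rot):
    r0,h,L1,L2,c,d=PR;q=ik(pos,rot);r,z,P=wrist(pos,rot.as_matrix()[:,2],d);r-=r0;z-=h
    Dd=np.hypot(r,z);cc=(L1**2+L2**2-Dd*Dd)/(2*L1*L2)
    if abs(cc)>1: return "unreachable"
    j3=np.arccos(cc)-np.pi/2+c
    j2=np.pi/2-(np.arctan2(z,r)+np.arccos((L1**2+Dd*Dd-L2**2)/(2*L1*Dd)))
    return np.round([q[0],j2,j3,P-j2+j3,q[4],q[5]],2)
E
python3 - <<'E'
import h as H
from h import *
from scipy.optimize import least_squares
D=[((.241,.004),(.1413,.4790,.2305),(0,0,-1)),((-.09,-.037),(.341,-.055,.356),(0,0,-1)),((-.504,-.576),(.399,-.0535,.3534),(.68,.137,-.72)),((-.152,-1.084),(.4501,-.1102,.2706),(.923,.239,-.303))]
def f(x):
    r0,h,L1,L2,c,d=x;e=[]
    for (a,b),p,t in D:
        r,z,P=wrist(p,np.array(t),d);A=a-b+c
        e+= [r0+L1*np.sin(a)+L2*np.cos(A)-r, h+L1*np.cos(a)-L2*np.sin(A)-z]
    return e
s=least_squares(f,[0,.14,.5,.39,0,.05]);print(s.x.round(4),np.round(s.fun,4))
H.PR=s.x;open("h.py","a").write(f"PR={s.x.tolist()}\n")
o=bot.get_obs();print(ik2(o["eef_pos"],R.from_quat(o["tool_rot"])))
u=np.array([.309,.078,.949]);end=np.array([.5687,-.022,.199])
def tcp(s,a,p,d=.014,off=0): 
    T=tool(a,p);return end-s*u+off*u+d*T.as_matrix()[:,2],T
for a in(0,.2,.4):
  for p in(.15,.3,.45,.6):
    print(a,p,"grasp",ik2(*tcp(.1,a,p)),"above",ik2(*tcp(.1,a,p,off=.14)),"retreat",ik2(*tcp(.1,a,p,d=-.02)))
E
```

```text
[-0.002   0.2431  0.4936  0.3929 -0.0186  0.1039] [-0.     -0.0001  0.0001 -0.0001 -0.0001  0.0002  0.     -0.    ]
[-0.82 -0.15 -1.08 -0.34  0.99 -0.5 ]
0 0.15 grasp [-0.12  1.26 -1.27 -2.37  0.12 -0.02] above [-0.06  0.45 -1.19 -1.49  0.06 -0.01] retreat [-0.14  1.46 -1.36 -2.67  0.13 -0.02]
0 0.3 grasp [-0.11  0.92 -1.28 -1.91  0.11 -0.03] above [-0.06  0.19 -1.1  -0.99  0.06 -0.02] retreat [-0.13  1.03 -1.39 -2.12  0.12 -0.04]
0 0.45 grasp [-0.11  0.56 -1.22 -1.33  0.1  -0.05] above [-0.06  0.03 -0.98 -0.56  0.05 -0.03] retreat [-0.12  0.51 -1.29 -1.35  0.11 -0.05]
0 0.6 grasp [-0.1   0.31 -1.11 -0.82  0.08 -0.06] above [-0.06 -0.04 -0.84 -0.2   0.05 -0.03] retreat [-0.11  0.2  -1.15 -0.75  0.09 -0.06]
0.2 0.15 grasp [-0.32  1.16 -1.23 -2.21  0.52 -0.09] above [-0.25  0.44 -1.15 -1.42  0.44 -0.07] retreat [-0.39  1.28 -1.31 -2.4   0.59 -0.1 ]
0.2 0.3 grasp [-0.31  0.84 -1.23 -1.74  0.48 -0.16] above [-0.23  0.19 -1.06 -0.93  0.41 -0.14] retreat [-0.37  0.87 -1.31 -1.84  0.54 -0.19]
0.2 0.45 grasp [-0.28  0.53 -1.17 -1.2   0.43 -0.22] above [-0.21  0.05 -0.95 -0.51  0.37 -0.19] retreat [-0.33  0.45 -1.23 -1.17  0.48 -0.25]
0.2 0.6 grasp [-0.25  0.31 -1.07 -0.72  0.37 -0.27] above [-0.19 -0.02 -0.81 -0.16  0.32 -0.23] retreat [-0.29  0.2  -1.1  -0.64  0.4  -0.29]
0.4 0.15 grasp [-0.47  1.02 -1.14 -1.92  0.86 -0.18] above [-0.39  0.43 -1.06 -1.28  0.78 -0.15] retreat [-0.56  1.04 -1.19 -1.97  0.95 -0.21]
0.4 0.3 grasp [-0.45  0.73 -1.13 -1.42  0.8  -0.33] above [-0.37  0.21 -0.98 -0.78  0.73 -0.28] retreat [-0.53  0.69 -1.18 -1.39  0.88 -0.38]
0.4 0.45 grasp [-0.41  0.47 -1.07 -0.93  0.71 -0.43] above [-0.34  0.09 -0.86 -0.37  0.65 -0.38] retreat [-0.49  0.39 -1.1  -0.85  0.77 -0.49]
0.4 0.6 grasp [-0.37  0.31 -0.98 -0.52  0.61 -0.5 ] above [-0.3   0.03 -0.74 -0.04  0.56 -0.44] retreat [-0.43  0.21 -1.   -0.42  0.65 -0.55]
```

```bash
cat >> h.py <<'E'
u=np.array([.309,.078,.949]);END=np.array([.5687,-.022,.199])
E
python3 - <<'E'
from h import *
np.set_printoptions(precision=3,suppress=True)
for k,p in dict(edge1=(270,273),edge2=(330,290),edge3=(200,262),blueR=(336,186),blueL=(285,191),ysp=(213,218),ctr_edge=(455,300)).items(): print(k,plane("top",p,0)[:2])
for p in(.6,.7,.8):
    T=tool(.24,p);t=T.as_matrix()[:,2]
    for s in(.06,.05): print(p,s,"grasp",ik2(END-s*u+.014*t,T),"above",ik2(END+.06*u+.014*t,T),"lift",ik2(END+(.11-s)*u+.014*t,T))
a=-.4;hd=np.array([np.cos(a),np.sin(a),0]);mid=np.array([.5,-.22,.018])
for p in(1.8,1.9,1.95,2.0):
    T=tool(a,p);print("lay",p,ik2(mid+hd*.04+.014*T.as_matrix()[:,2],T))
T=tool(a,1.13);print("regrasp",ik2(mid+.014*T.as_matrix()[:,2],T))
bay=np.array([.528,.005,.008])+np.array([-.025*.98+.036*.2,-.025*.2-.036*.98,0])
for a in(.2,.35):
  for p in(.6,.65,.7):
    T=tool(a,p);t=T.as_matrix()[:,2];g=bay+.095*np.array([.2*.98,.04,.98]);print("place",a,p,ik2(g+.014*t,T),ik2(g-.025*t,T),g)
E
```

```text
edge1 [ 0.382 -0.026]
edge2 [ 0.356 -0.215]
edge3 [0.382 0.197]
blueR [ 0.773 -0.187]
blueL [ 0.718 -0.015]
ysp [0.558 0.201]
ctr_edge [ 0.389 -0.584]
0.6 0.06 grasp [-0.26  0.18 -0.99 -0.51  0.4  -0.3 ] above [-0.21 -0.03 -0.76 -0.07  0.36 -0.26] lift [-0.21 -0.02 -0.78 -0.11  0.37 -0.27]
0.6 0.05 grasp [-0.25  0.16 -0.97 -0.47  0.4  -0.29] above [-0.21 -0.03 -0.76 -0.07  0.36 -0.26] lift [-0.21 -0.03 -0.76 -0.07  0.36 -0.26]
0.7 0.06 grasp [-0.23  0.13 -0.9  -0.27  0.36 -0.32] above [-0.19 -0.04 -0.66  0.12  0.32 -0.28] lift [-0.19 -0.03 -0.68  0.09  0.32 -0.29]
0.7 0.05 grasp [-0.23  0.11 -0.88 -0.24  0.35 -0.31] above [-0.19 -0.04 -0.66  0.12  0.32 -0.28] lift [-0.19 -0.04 -0.66  0.12  0.32 -0.28]
0.8 0.06 grasp [-0.21  0.1  -0.81 -0.06  0.31 -0.33] above [-0.16 -0.02 -0.56  0.3   0.28 -0.3 ] lift [-0.17 -0.02 -0.58  0.27  0.28 -0.3 ]
0.8 0.05 grasp [-0.2   0.09 -0.79 -0.03  0.3  -0.33] above [-0.16 -0.02 -0.56  0.3   0.28 -0.3 ] lift [-0.16 -0.02 -0.56  0.3   0.28 -0.3 ]
lay 1.8 [-0.41  0.76  0.2   1.25 -0.   -0.01]
lay 1.9 [-0.41  0.84  0.34  1.4  -0.   -0.01]
lay 1.95 [-0.41  0.88  0.41  1.47 -0.   -0.01]
lay 2.0 [-0.41  0.93  0.48  1.55 -0.   -0.01]
regrasp [-0.42  0.35 -0.67  0.1   0.01 -0.02]
place 0.2 0.6 [-0.26  0.31 -1.09 -0.75  0.38 -0.27] [-0.31  0.18 -1.13 -0.65  0.42 -0.31] [ 0.529 -0.031  0.101]
place 0.2 0.65 [-0.25  0.26 -1.05 -0.61  0.35 -0.28] [-0.3   0.13 -1.08 -0.5   0.39 -0.32] [ 0.529 -0.031  0.101]
place 0.2 0.7 [-0.24  0.22 -1.01 -0.47  0.33 -0.29] [-0.28  0.09 -1.03 -0.36  0.36 -0.32] [ 0.529 -0.031  0.101]
place 0.35 0.6 [-0.36  0.31 -1.02 -0.6   0.56 -0.45] [-0.42  0.19 -1.05 -0.48  0.62 -0.5 ] [ 0.529 -0.031  0.101]
place 0.35 0.65 [-0.34  0.27 -0.99 -0.47  0.53 -0.46] [-0.4   0.15 -1.01 -0.35  0.58 -0.52] [ 0.529 -0.031  0.101]
place 0.35 0.7 [-0.32  0.23 -0.95 -0.36  0.5  -0.47] [-0.38  0.12 -0.96 -0.23  0.54 -0.52] [ 0.529 -0.031  0.101]
```

Run:
```python
from h import *
T=tool(.24,.7);t=T.as_matrix()[:,2]
print(END+.06*u+.014*t,END-.055*u+.014*t);cmd((.48,-.03,.33),T);cmd(END+.06*u+.014*t,T)
```

```text
[ 0.59764088 -0.01477473  0.24692095] [ 0.56210588 -0.02374473  0.13778595]
shift [0.06  0.166 0.123] turn [-0.136  0.474  0.001]
shift [ 0.295  0.197 -0.043] turn [-0.136  0.474  0.001]
```

>>> {"method": "step_arm", "body": {"targets": "0 0.02 0.05 0.06 -0.04 0.15 0; 0 0.04 0.1 0.12 -0.08 0.3 0; 0 0.06 0.166 0.12 -0.136 0.474 0; 0 0.12 0.18 0.1 -0.136 0.474 0; 0 0.2 0.197 0.05 -0.136 0.474 0; 0 0.27 0.197 0 -0.136 0.474 0; 0 0.295 0.197 -0.043 -0.136 0.474 0; 0 0.295 0.197 -0.043 -0.136 0.474 0; 0 0.295 0.197 -0.043 -0.136 0.474 0"}}

```text
clock: 3.87
eef_pos: [0.5953, -0.008, 0.2434]
tool_rot: [-0.112, 0.901, 0.053, 0.415]
ft_force: [0.3, 0.0, 0.7]
grip_width: 0.0426
grasp_force: 0.0
```

Run:
```python
from h import *
st()
T=tool(.24,.7);t=T.as_matrix()[:,2];cmd(END-.055*u+.014*t,T)
a=bot.camera("side");b=bot.camera("top")
for X in (END,END-.1*u): print(proj("side",X),proj("top",X))
k=4;s=cv2.resize(a[160:260,230:325],None,fx=k,fy=k);q=cv2.resize(b[160:260,215:320],None,fx=k,fy=k)
cv2.imwrite("pics/c1.png",np.hstack([s,q])[:,:800,::-1])
```

```text
{'clock': 3.867, 'joint_pos': [-0.173, -0.036, -0.665, 0.126, 0.317, -0.282], 'eef_pos': [0.595, -0.008, 0.243], 'ft_force': [0.323, 0.03, 0.697], 'grip_width': 0.043, 'grasp_force': 0.0}
[[-0.631, -0.246, 0.736], [-0.158, 0.969, 0.188], [-0.76, 0.002, -0.65]]
shift [-0.066 -0.032 -0.211] turn [ 0.   -0.01 -0.01]
[267.38730595 190.25693052] [279.63973189 185.34403819]
[276.68321168 213.50470631] [280.22209499 213.19774723]
```

View pics/c1.png

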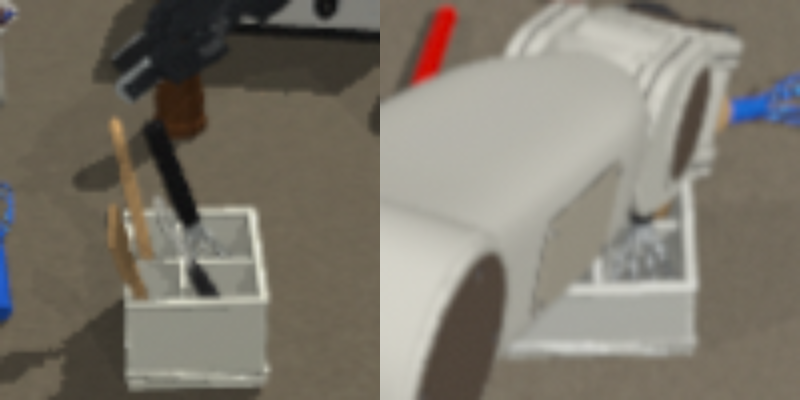

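The side crop shows the open gripper above the black handle end (crop (155,125), picture about (268,191)). That agrees with the projected end, so I'll go down along the handle.

>>> {"method": "step_arm", "body": {"targets": "0 -0.015 -0.015 -0.03 0 -0.01 -0.01; 0 -0.025 -0.02 -0.07 0 -0.01 -0.01; 0 -0.037 -0.024 -0.11 0 -0.01 -0.01; 0 -0.05 -0.028 -0.15 0 -0.01 -0.01; 0 -0.06 -0.03 -0.19 0 -0.01 -0.01; 0 -0.066 -0.032 -0.211 0 -0.01 -0.01; 0 -0.066 -0.032 -0.211 0 -0.01 -0.01; 0 -0.066 -0.032 -0.211 0 -0.01 -0.01"}}

```text
clock: 4.63
eef_pos: [0.5632, -0.0281, 0.1455]
tool_rot: [-0.107, 0.898, 0.047, 0.425]
ft_force: [-0.1, -0.4, -0.3]
grip_width: 0.0428
grasp_force: 0.0
```

Run:
```python
from h import *
st()
T=tool(.24,.7);t=T.as_matrix()[:,2];cmd(END-.055*u+.014*t,T)
```

```text
{'clock': 4.633, 'joint_pos': [-0.239, 0.104, -0.895, -0.255, 0.356, -0.318], 'eef_pos': [0.563, -0.028, 0.145], 'ft_force': [-0.126, -0.386, -0.329], 'grip_width': 0.043, 'grasp_force': 0.0}
[[-0.616, -0.232, 0.753], [-0.151, 0.973, 0.176], [-0.773, -0.006, -0.635]]
shift [-0.002  0.009 -0.015] turn [0.003 0.017 0.007]
```

>>> {"method": "step_arm", "body": {"targets": "0 0 0.009 -0.01 0 0 0; 0 0 0.009 -0.01 0 0 0; -1 0 0.009 -0.01 0 0 0; -1 0 0.009 -0.01 0 0 0; -1 0 0.009 -0.01 0 0 0; -1 0 0.009 -0.01 0 0 0; -1 0 0.009 -0.01 0 0 0; -1 0 0.009 -0.01 0 0 0; -1 0 0.009 -0.01 0 0 0; -1 0 0.009 -0.01 0 0 0"}}

```text
clock: 5.47
eef_pos: [0.5636, -0.0229, 0.1388]
tool_rot: [-0.107, 0.898, 0.048, 0.424]
ft_force: [0.2, 1.9, 3.9]
grip_width: 0.0178
grasp_force: 58.6
```

>>> {"method": "step_arm", "body": {"targets": "-1 0.014 0.003 0.042 0 0 0; -1 0.027 0.007 0.083 0 0 0; -1 0.041 0.01 0.125 0 0 0; -1 0.054 0.014 0.166 0 0 0; -1 0.068 0.017 0.208 0 0 0; -1 0.068 0.017 0.25 0 0 0; -1 0.06 0.01 0.3 0 0 0; -1 0.05 0 0.36 0 0 0; -1 0.05 0 0.38 0 0 0; -1 0.05 0 0.38 0 0 0"}}

```text
clock: 6.3
eef_pos: [0.5886, -0.024, 0.3311]
tool_rot: [-0.107, 0.898, 0.047, 0.425]
ft_force: [0.2, -0.0, -0.5]
grip_width: 0.0177
grasp_force: 58.9
```

Run:
```python
from h import *
st()
a=bot.camera("side");b=bot.camera("top")
k=3;s=cv2.resize(a[130:260,220:350],None,fx=k,fy=k);q=cv2.resize(b[130:260,200:330],None,fx=k,fy=k)
cv2.imwrite("pics/c2.png",np.hstack([s,q])[:,:800,::-1])
T=tool(-.4,1.95);t=T.as_matrix()[:,2];hd=np.array([np.cos(.4),-np.sin(.4),0])
g=np.array([.53,-.22,.018])+hd*.05+.014*t
print(g);cmd((.58,-.2,.3),tool(-.1,1.3));cmd(g+[0,0,.12],T)
```

```text
{'clock': 6.3, 'joint_pos': [-0.211, -0.15, -0.528, 0.359, 0.334, -0.298], 'eef_pos': [0.589, -0.024, 0.331], 'ft_force': [0.189, -0.034, -0.543], 'grip_width': 0.018, 'grasp_force': 58.864}
[[-0.616, -0.231, 0.753], [-0.152, 0.973, 0.175], [-0.773, -0.007, -0.634]]
[ 0.57127962 -0.23745274  0.00499456]
shift [-0.013 -0.353 -0.051] turn [-0.048  0.773 -0.414]
shift [-0.031 -0.428 -0.401] turn [ 0.138  1.617 -0.7  ]
```

View pics/c2.png

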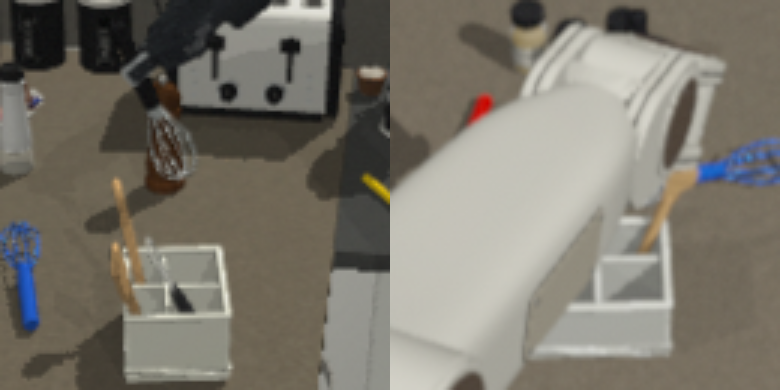

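The picture shows the whisk held clear of the caddy, wires down at crop (172,150). The spoon, spatula and opener are unmoved. Next I'll lay it on the free worktop to the right.

>>> {"method": "step_arm", "body": {"targets": "-1 0 -0.08 0 0 0 0; -1 0 -0.16 0 -0.01 0.1 -0.05; -1 0 -0.24 0 -0.02 0.22 -0.11; -1 -0.01 -0.3 0 -0.03 0.35 -0.18; -1 -0.013 -0.353 0 -0.035 0.47 -0.25; -1 -0.013 -0.353 0 -0.04 0.6 -0.32; -1 -0.013 -0.353 0 -0.048 0.7 -0.38; -1 -0.013 -0.353 0 -0.048 0.773 -0.414; -1 -0.013 -0.353 0 -0.048 0.773 -0.414; -1 -0.013 -0.353 0 -0.048 0.773 -0.414"}}

```text
clock: 7.23
eef_pos: [0.5814, -0.199, 0.3242]
tool_rot: [0.048, 0.99, -0.006, 0.134]
ft_force: [0.2, 0.2, -1.5]
grip_width: 0.0177
grasp_force: 59.0
```

Run:
```python
from h import *
st()
T=tool(-.4,1.93);t=T.as_matrix()[:,2];hd=np.array([np.cos(.4),-np.sin(.4),0])
g=np.array([.53,-.22,.018])+hd*.05+.014*t
cmd(g+[0,0,.15],T)
```

```text
{'clock': 7.233, 'joint_pos': [-0.365, 0.243, 0.21, 1.277, 0.072, -0.258], 'eef_pos': [0.581, -0.199, 0.324], 'ft_force': [0.224, 0.164, -1.549], 'grip_width': 0.018, 'grasp_force': 59.002}
[[-0.959, 0.097, 0.266], [0.094, 0.995, -0.025], [-0.267, 0.001, -0.964]]
shift [-0.02  -0.077 -0.339] turn [ 0.197  0.78  -0.372]
```

>>> {"method": "step_arm", "body": {"targets": "-1 0 -0.02 -0.02 0.03 0.12 -0.05; -1 -0.01 -0.04 -0.06 0.06 0.25 -0.11; -1 -0.02 -0.06 -0.1 0.1 0.38 -0.18; -1 -0.02 -0.077 -0.15 0.13 0.5 -0.24; -1 -0.02 -0.077 -0.2 0.16 0.62 -0.3; -1 -0.02 -0.077 -0.25 0.197 0.72 -0.35; -1 -0.02 -0.077 -0.3 0.197 0.78 -0.372; -1 -0.02 -0.077 -0.339 0.197 0.78 -0.372; -1 -0.02 -0.077 -0.339 0.197 0.78 -0.372; -1 -0.02 -0.077 -0.339 0.197 0.78 -0.372"}}

```text
clock: 8.07
eef_pos: [0.5697, -0.2378, 0.1564]
tool_rot: [0.196, 0.964, 0.035, -0.175]
ft_force: [0.1, 0.3, -1.1]
grip_width: 0.0175
grasp_force: 59.0
```

Run:
```python
from h import *
st()
a=bot.camera("side");b=bot.camera("top")
k=3;s=cv2.resize(a[110:260,230:350],None,fx=k,fy=k);q=cv2.resize(b[150:300,250:390],None,fx=k,fy=k)
cv2.imwrite("pics/c3.png",np.hstack([s,q])[:,:800,::-1])
```

```text
{'clock': 8.067, 'joint_pos': [-0.396, 0.847, 0.745, 1.828, 0.0, 0.005], 'eef_pos': [0.57, -0.238, 0.156], 'ft_force': [0.068, 0.257, -1.139], 'grip_width': 0.018, 'grasp_force': 59.016}
[[-0.862, 0.39, -0.324], [0.366, 0.921, 0.136], [0.352, -0.001, -0.936]]
```

View pics/c3.png

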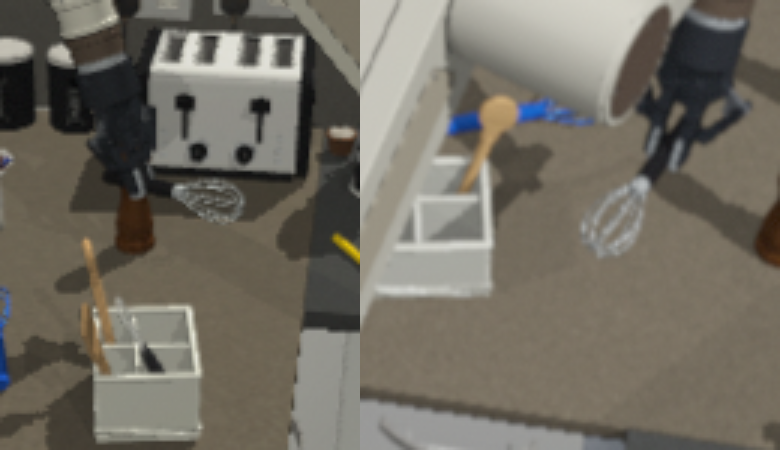

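Run:
```python
from h import *
a,b=tri((311,178.5),(326,232.5)),tri((287.3,172.3),(345,211.7));print(a,b)
d=b[0]-a[0];print(np.linalg.norm(d),np.arctan2(d[1],d[0]),np.arcsin(d[2]/np.linalg.norm(d)))
```

```text
(array([ 0.43449239, -0.17941264,  0.17689584]), np.float64(0.0028591303763126127)) (array([ 0.52778262, -0.22587691,  0.17041747]), np.float64(0.0022155270253092878))
0.10442205869849827 -0.462095599380621 -0.06208011881952514
```

The picture shows the whisk level, wires toward the robot (about (326,232) in the top picture) and handle away, over free worktop. I'll lower it.

>>> {"method": "step_arm", "body": {"targets": "-1 0 0 -0.06 -0.015 -0.035 0; -1 0 0 -0.12 -0.03 -0.07 0; -1 0 0 -0.18 -0.03 -0.07 0; -1 0 0 -0.22 -0.03 -0.07 0; -1 0 0 -0.25 -0.03 -0.07 0; -1 0 0 -0.27 -0.03 -0.07 0; -1 0 0 -0.28 -0.03 -0.07 0; -1 0 0 -0.285 -0.03 -0.07 0; -1 0 0 -0.285 -0.03 -0.07 0; -1 0 0 -0.285 -0.03 -0.07 0"}}

```text
clock: 9.0
eef_pos: [0.5722, -0.2385, 0.0175]
tool_rot: [0.197, 0.97, 0.028, -0.143]
ft_force: [-0.1, -0.4, -1.7]
grip_width: 0.0179
grasp_force: 59.0
```

>>> {"method": "step_arm", "body": {"targets": "-1 0 0 -0.004 0 0 0; -1 0 0 -0.006 0 0 0; -1 0 0 -0.006 0 0 0"}}

```text
clock: 9.25
eef_pos: [0.5717, -0.2382, 0.0133]
tool_rot: [0.197, 0.969, 0.028, -0.144]
ft_force: [0.6, -0.2, -0.3]
grip_width: 0.0178
grasp_force: 58.8
```

>>> {"method": "step_arm", "body": {"targets": "-1 0 0 -0.005 0 0 0; -1 0 0 -0.01 0 0 0; -1 0 0 -0.01 0 0 0; -1 0 0 -0.01 0 0 0"}}

```text
clock: 9.58
eef_pos: [0.5717, -0.2383, 0.0083]
tool_rot: [0.197, 0.969, 0.028, -0.144]
ft_force: [2.7, -0.6, 3.4]
grip_width: 0.0177
grasp_force: 59.2
```

>>> {"method": "step_arm", "body": {"targets": "-0.6 0 0 0 0 0 0; -0.4 0 0 0 0 0 0; -0.2 0 0 0 0 0 0; 0 0 0 0 0 0 0; 0 0 0 0 0 0 0; 0 0.02 -0.008 0.06 0 0 0; 0 0.04 -0.016 0.12 0 0 0; 0 0.06 -0.024 0.2 0 0 0; 0 0.06 -0.024 0.28 0 0 0; 0 0.06 -0.024 0.3 0 0 0"}}

```text
clock: 10.42
eef_pos: [0.6036, -0.2509, 0.165]
tool_rot: [0.197, 0.97, 0.027, -0.139]
ft_force: [0.9, 0.5, 1.7]
grip_width: 0.0426
grasp_force: 0.0
```

Run:
```python
from h import *
st()
a=bot.camera("side");b=bot.camera("top")
k=4;s=cv2.resize(a[150:250,230:320],None,fx=k,fy=k);q=cv2.resize(b[170:270,290:400],None,fx=k,fy=k)
cv2.imwrite("pics/c4.png",np.hstack([s,q])[:,:800,::-1])
```

```text
{'clock': 10.417, 'joint_pos': [-0.394, 0.867, 0.831, 1.819, -0.0, 0.007], 'eef_pos': [0.604, -0.251, 0.165], 'ft_force': [0.913, 0.539, 1.675], 'grip_width': 0.043, 'grasp_force': 0.0}
[[-0.883, 0.39, -0.26], [0.375, 0.921, 0.108], [0.281, -0.002, -0.96]]
```

View pics/c4.png

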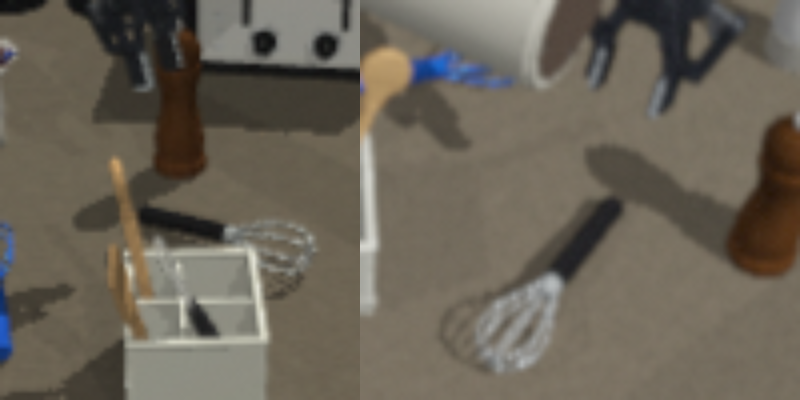

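The picture shows the whisk lying with its handle end at top picture (354,221), junction (338,240) and wire tip (324,263). It is clear of the mill, and the caddy is intact.

Run:
```python
from h import *
np.set_printoptions(precision=4,suppress=True)
e=tri((265.4,203.1),(354.1,220.6));j=tri((285.1,207.6),(337.9,240.1));print(e,j)
E0=plane("top",(354.1,220.6),.010);J0=plane("top",(337.9,240.1),.018);W=plane("top",(324,262.6),.02)
E1=plane("side",(265.4,203.1),.010);J1=plane("side",(285.1,207.6),.018);print(E0,J0,W,E1,J1,np.linalg.norm(E0-J0))
d=(E0+E1-J0-J1)/2;a=np.arctan2(d[1],d[0]);print("az",a)
hd=d/np.linalg.norm(d);g=(J0+J1)/2+hd*.02;g[2]=.017
T=tool(a,1.206);t=T.as_matrix()[:,2];print(g,g+.01*t)
print(ik2(g+.01*t,T),ik2(g-.09*t,T))
cmd(g-.09*t,T)
```

```text
(array([ 0.6241, -0.2625,  0.0067]), np.float64(0.003765109180306863)) (array([ 0.5333, -0.2189,  0.0165]), np.float64(0.0035623211316664224))
[ 0.6238 -0.2628  0.01  ] [ 0.5301 -0.2185  0.018 ] [ 0.4366 -0.1853  0.02  ] [ 0.6212 -0.2546  0.01  ] [ 0.5346 -0.2185  0.018 ] 0.10400386236798266
az -0.4195961862653057
[ 0.5505 -0.2266  0.017 ] [ 0.5538 -0.2281  0.0077]
[-0.38  0.43 -0.47  0.3  -0.01  0.03] [-0.38  0.23 -0.46  0.52 -0.01  0.04]
shift [-0.164  0.074 -0.121] turn [-0.329 -0.763 -0.022]
```

>>> {"method": "step_arm", "body": {"targets": "0 -0.02 0.01 0 -0.04 -0.1 0; 0 -0.05 0.02 0 -0.08 -0.2 0; 0 -0.08 0.03 0 -0.13 -0.31 -0.01; 0 -0.1 0.05 0 -0.18 -0.42 -0.01; 0 -0.13 0.06 -0.03 -0.22 -0.52 -0.02; 0 -0.15 0.07 -0.06 -0.27 -0.63 -0.02; 0 -0.172 0.076 -0.1 -0.329 -0.763 -0.022; 0 -0.172 0.076 -0.121 -0.329 -0.763 -0.022; 0 -0.172 0.076 -0.121 -0.329 -0.763 -0.022; 0 -0.172 0.076 -0.121 -0.329 -0.763 -0.022"}}

```text
clock: 11.35
eef_pos: [0.5125, -0.2109, 0.0951]
tool_rot: [0.205, 0.963, -0.037, 0.171]
ft_force: [0.7, 0.1, 0.5]
grip_width: 0.0426
grasp_force: 0.0
```

Run:
```python
from h import *
st();cmd((.549,-.2265,.010),tool(-.42,1.206))
```

```text
{'clock': 11.35, 'joint_pos': [-0.383, 0.226, -0.475, 0.519, -0.013, 0.034], 'eef_pos': [0.513, -0.211, 0.095], 'ft_force': [0.738, 0.074, 0.52], 'grip_width': 0.043, 'grasp_force': 0.0}
[[-0.858, 0.407, 0.314], [0.382, 0.913, -0.14], [-0.344, -0.0, -0.939]]
shift [ 0.073 -0.031 -0.17 ] turn [-0.007 -0.016 -0.001]
```

>>> {"method": "step_arm", "body": {"targets": "0 0.02 -0.008 -0.05 -0.007 -0.016 0; 0 0.04 -0.018 -0.1 -0.007 -0.016 0; 0 0.06 -0.026 -0.14 -0.007 -0.016 0; 0 0.07 -0.03 -0.165 -0.007 -0.016 0; 0 0.073 -0.031 -0.172 -0.007 -0.016 0; 0 0.073 -0.031 -0.172 -0.007 -0.016 0; 0 0.073 -0.031 -0.172 -0.007 -0.016 0"}}

```text
clock: 11.93
eef_pos: [0.5535, -0.2283, 0.0122]
tool_rot: [0.205, 0.961, -0.039, 0.181]
ft_force: [-0.3, -0.1, -0.2]
grip_width: 0.0427
grasp_force: 0.0
```

>>> {"method": "step_arm", "body": {"targets": "-0.4 0 0 0 0 0 0; -1 0 0 0 0 0 0; -1 0 0 0 0 0 0; -1 0 0 0 0 0 0; -1 0 0 0 0 0 0; -1 0 0 0 0 0 0; -1 0 0 0 0 0 0"}}

```text
clock: 12.52
eef_pos: [0.5529, -0.2278, 0.013]
tool_rot: [0.204, 0.961, -0.039, 0.182]
ft_force: [-1.5, 0.8, 6.4]
grip_width: 0.0174
grasp_force: 58.8
```

>>> {"method": "step_arm", "body": {"targets": "-1 0 0 0.03 0 0 0; -1 0 0 0.08 0 0 0; -1 0 0 0.15 0 0 0; -1 0 0 0.23 0 0 0; -1 -0.02 0.02 0.31 0 0 0; -1 -0.04 0.05 0.39 0 0 0; -1 -0.05 0.08 0.47 0 0 0; -1 -0.06 0.11 0.55 0 0 0; -1 -0.06 0.14 0.62 0 0 0; -1 -0.06 0.16 0.62 0 0 0"}}

```text
clock: 13.35
eef_pos: [0.5247, -0.1474, 0.3312]
tool_rot: [0.204, 0.96, -0.039, 0.188]
ft_force: [1.9, -1.0, -0.2]
grip_width: 0.0172
grasp_force: 58.8
```

Run:
```python
from h import *
st();cmd((.53,-.04,.34),tool(.25,.65))
print(ik2((.53,-.04,.34),tool(.25,.65)))
```

```text
{'clock': 13.35, 'joint_pos': [-0.237, 0.008, -0.083, 1.099, -0.066, 0.17], 'eef_pos': [0.525, -0.147, 0.331], 'ft_force': [1.913, -0.961, -0.202], 'grip_width': 0.017, 'grasp_force': 58.792}
[[-0.846, 0.407, 0.345], [0.378, 0.913, -0.151], [-0.377, 0.003, -0.926]]
shift [0.011 0.215 0.018] turn [-0.062 -0.69   0.83 ]
[-0.32 -0.28 -0.62  0.39  0.45 -0.37]
```

>>> {"method": "step_arm", "body": {"targets": "-1 0.002 0.03 0.01 -0.01 -0.1 0.12; -1 0.004 0.06 0.018 -0.02 -0.2 0.24; -1 0.006 0.1 0.018 -0.03 -0.3 0.36; -1 0.01 0.14 0.018 -0.04 -0.4 0.48; -1 0.011 0.18 0.018 -0.05 -0.5 0.6; -1 0.011 0.215 0.018 -0.06 -0.6 0.72; -1 0.011 0.215 0.018 -0.062 -0.69 0.83; -1 0.011 0.215 0.018 -0.062 -0.69 0.83; -1 0.011 0.215 0.018 -0.062 -0.69 0.83"}}

```text
clock: 14.1
eef_pos: [0.5259, -0.0409, 0.3282]
tool_rot: [-0.109, 0.894, 0.053, 0.432]
ft_force: [0.1, -0.3, -1.1]
grip_width: 0.0167
grasp_force: 59.1
```

Run:
```python
from h import *
st();cmd((.53,-.04,.34),tool(.25,.65));t=tool(.25,.65).as_matrix()[:,2];print("1 unit roll = t",t)
```

```text
{'clock': 14.1, 'joint_pos': [-0.322, -0.272, -0.63, 0.395, 0.434, -0.375], 'eef_pos': [0.526, -0.041, 0.328], 'ft_force': [0.134, -0.326, -1.11], 'grip_width': 0.017, 'grasp_force': 59.095}
[[-0.602, -0.241, 0.761], [-0.15, 0.97, 0.189], [-0.784, 0.0, -0.621]]
shift [0.008 0.002 0.024] turn [ 0.006 -0.024  0.008]
1 unit roll = t [ 0.77133548  0.19695428 -0.60518641]
```

>>> {"method": "step_arm", "body": {"targets": "-1 0 0 0.03 0.95 0.236 -0.776; -1 0 0 0.03 0.95 0.236 -0.776; -1 0 0 0.03 0.95 0.236 -0.776; -1 0 0 0.03 0.95 0.236 -0.776; -1 0 0 0.03 0.95 0.236 -0.776; -1 0 0 0.03 0.95 0.236 -0.776; -1 0 0 0.03 0.95 0.236 -0.776; -1 0 0 0.03 0.95 0.236 -0.776; -1 0 0 0.03 0.95 0.236 -0.776"}}

```text
clock: 14.85
eef_pos: [0.5281, -0.0401, 0.3463]
tool_rot: [0.324, 0.839, 0.249, 0.359]
ft_force: [0.3, -0.7, -0.7]
grip_width: 0.0175
grasp_force: 59.0
```

>>> {"method": "step_arm", "body": {"targets": "-1 0 0 0 0.95 0.236 -0.776; -1 0 0 0 0.95 0.236 -0.776; -1 0 0 0 0.95 0.236 -0.776; -1 0 0 0 0.95 0.236 -0.776; -1 0 0 0 0.95 0.236 -0.776; -1 0 0 0 0.95 0.236 -0.776; -1 0 0 0 0.95 0.236 -0.776; -1 0 0 0 0.95 0.236 -0.776; -1 0 0 0 0.95 0.236 -0.776"}}

```text
clock: 15.6
eef_pos: [0.5278, -0.0401, 0.346]
tool_rot: [0.681, 0.589, 0.387, 0.2]
ft_force: [-0.4, -0.9, -1.7]
grip_width: 0.0169
grasp_force: 59.1
```

Run:
```python
from h import *
st();cmd((.53,-.04,.34),tool(.25,.65,2.9))
```

```text
{'clock': 15.6, 'joint_pos': [-0.312, -0.284, -0.591, 0.442, 0.42, 1.59], 'eef_pos': [0.528, -0.04, 0.346], 'ft_force': [-0.443, -0.866, -1.67], 'grip_width': 0.017, 'grasp_force': 59.063}
[[0.008, 0.648, 0.762], [0.956, -0.227, 0.183], [0.292, 0.727, -0.621]]
shift [ 0.004  0.    -0.012] turn [ 0.93   0.206 -0.723]
```

>>> {"method": "step_arm", "body": {"targets": "-1 0 0 0 0.93 0.206 -0.723; -1 0 0 0 0.93 0.206 -0.723; -1 0 0 0 0.93 0.206 -0.723; -1 0 0 0 0.93 0.206 -0.723; -1 0 0 0 0.93 0.206 -0.723; -1 0 0 0 0.93 0.206 -0.723; -1 0 0 0 0.93 0.206 -0.723; -1 0 0 0 0.93 0.206 -0.723; -1 0 0 0 0.93 0.206 -0.723"}}

```text
clock: 16.35
eef_pos: [0.5276, -0.0401, 0.3456]
tool_rot: [0.869, 0.219, 0.444, -0.001]
ft_force: [-0.0, 0.1, -1.2]
grip_width: 0.0172
grasp_force: 59.1
```

Run:
```python
from h import *
st();cmd((.52,-.03,.34),tool(.25,.65,3.14))
```

```text
{'clock': 16.35, 'joint_pos': [-0.328, -0.286, -0.608, 0.414, 0.449, 2.522], 'eef_pos': [0.528, -0.04, 0.346], 'ft_force': [-0.036, 0.097, -1.223], 'grip_width': 0.017, 'grasp_force': 59.097}
[[0.509, 0.381, 0.771], [0.379, -0.904, 0.197], [0.772, 0.193, -0.605]]
shift [-0.015  0.02  -0.011] turn [ 0.238  0.061 -0.186]
```

>>> {"method": "step_arm", "body": {"targets": "-1 -0.015 0.02 -0.01 0.238 0.061 -0.186; -1 -0.015 0.02 -0.01 0.238 0.061 -0.186; -1 -0.015 0.02 -0.01 0.238 0.061 -0.186; -1 -0.015 0.02 -0.01 0.238 0.061 -0.186"}}

```text
clock: 16.68
eef_pos: [0.5201, -0.03, 0.3409]
tool_rot: [0.888, 0.114, 0.441, -0.054]
ft_force: [-0.5, -0.1, -1.1]
grip_width: 0.0172
grasp_force: 59.1
```

Run:
```python
from h import *
st()
a=bot.camera("side");b=bot.camera("top")
k=4;s=cv2.resize(a[80:220,230:330],None,fx=k,fy=k);q=cv2.resize(b[120:260,230:330],None,fx=k,fy=k)
cv2.imwrite("pics/c5.png",np.hstack([s,q])[:,:800,::-1])
```

```text
{'clock': 16.683, 'joint_pos': [-0.305, -0.307, -0.636, 0.4, 0.433, 2.778], 'eef_pos': [0.52, -0.03, 0.341], 'ft_force': [-0.542, -0.059, -1.13], 'grip_width': 0.017, 'grasp_force': 59.111}
[[0.585, 0.251, 0.772], [0.155, -0.968, 0.197], [0.796, 0.004, -0.605]]
```

View pics/c5.png

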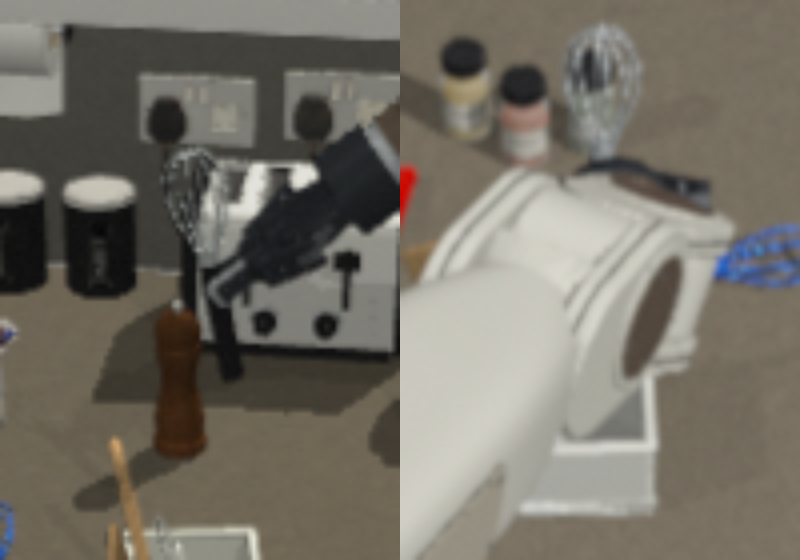

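The picture shows the whisk inverted: wires up, handle end at side crop (232,376), or picture (288,174), leaning slightly back. The handle-end position over the bay comes next.

Run:
```python
from h import *
np.set_printoptions(precision=4,suppress=True)
o=bot.get_obs();t=R.from_quat(o["tool_rot"]).as_matrix()[:,2];G=o["eef_pos"]-.011*t
W,e=tri((276.6,117.1),(279.6,126.6));ax=(W-G);L=np.linalg.norm(ax);ax/=L
E_=W-.2*ax;print("G",G,"tip",W,e,"L",L,"axis",ax,"end",E_,proj("side",E_),"tip px",proj("side",W))
y=R.from_quat(o["tool_rot"]).as_matrix()[:,1];print("axis.y",ax@y)
# design axis: from tool delta
h=R.from_rotvec(-y*0).apply(t)
bay=np.array([.528,.005,.008])+np.array([-.023*.98+.036*.2,-.023*.2-.036*.98,0]);print("bay",bay)
for l in (0.1,.2,.3): 
    a2=np.array([np.sin(l)*.97,np.sin(l)*.24,np.cos(l)]);print(l,proj("side",G-.095*a2),proj("side",G+.105*a2),proj("top",G+.105*a2))
```

```text
G [ 0.5117 -0.0324  0.3476] tip [ 0.5382 -0.0258  0.4604] 0.002926765861833763 L 0.11609348983228196 axis [0.2285 0.0569 0.9719] end [ 0.4925 -0.0371  0.266 ] [290.352  172.2732] tip px [276.2933 116.737 ]
axis.y 0.004536381208731007
bay [ 0.5127 -0.0349  0.008 ]
0.1 [287.2554 175.859 ] [281.6597 119.1632] [279.881  134.0893]
0.2 [290.036  175.3801] [278.3598 119.7315] [279.6133 131.7589]
0.3 [292.7659 174.6549] [275.1269 120.613 ] [279.3522 129.8058]
```

Run:
```python
from h import *
o=bot.get_obs();T=tool(.25,.65);t=T.as_matrix()[:,2];Q=R.from_quat(o["tool_rot"]);G=o["eef_pos"]-.011*t;E0=np.array([.497,-.036,.264])
bay=np.array([.5127,-.034,.008])
for a,p in((.25,.65),(.25,.7),(.35,.65),(.35,.7),(.45,.65)):
    T2=tool(a,p);D=T2*T.inv();tcp=bay+D.apply(o["eef_pos"]-E0);t2=T2.as_matrix()[:,2]
    ax=D.apply(np.array([.21,.05,.976]));print(a,p,tcp,ik2(tcp,T2),ik2(tcp-.04*t2,T2),ik2(tcp+[0,0,.1],T2),"lean",ax)
    if (a,p)==(.35,.7): cmd(tcp+[0,0,.12],tool(a,p,np.pi))
```

```text
0.25 0.65 [ 0.53589646 -0.0282017   0.08493214] [-0.28  0.28 -1.05 -0.61  0.42 -0.34] [-0.34  0.15 -1.08 -0.49  0.46 -0.38] [-0.28 -0.03 -0.92 -0.16  0.42 -0.34] lean [0.21  0.05  0.976]
0.25 0.7 [ 0.53959298 -0.02725782  0.083641  ] [-0.26  0.25 -1.   -0.48  0.38 -0.35] [-0.31  0.12 -1.02 -0.36  0.42 -0.39] [-0.26 -0.03 -0.87 -0.06  0.38 -0.35] lean [0.25700187 0.06200155 0.96399266]
0.35 0.65 [ 0.53520171 -0.02591489  0.08493214] [-0.34  0.29 -1.   -0.51  0.53 -0.46] [-0.41  0.17 -1.03 -0.39  0.58 -0.52] [-0.34 -0.01 -0.88 -0.09  0.53 -0.46] lean [0.2039592  0.07071523 0.976     ]
0.35 0.7 [ 0.53878553 -0.02460669  0.083641  ] [-0.31  0.26 -0.96 -0.4   0.49 -0.47] [-0.37  0.14 -0.98 -0.27  0.53 -0.52] [-0.31 -0.01 -0.83 -0.    0.49 -0.47] lean [0.2495281  0.08734917 0.96399266]
shift [ 0.037  0.011 -0.275] turn [-0.016  0.063  0.125]
0.45 0.65 [ 0.53428213 -0.02370886  0.08493214] [-0.39  0.29 -0.95 -0.4   0.63 -0.59] [-0.46  0.18 -0.96 -0.26  0.68 -0.66] [-0.39  0.02 -0.83 -0.    0.63 -0.59] lean [0.19588051 0.09072389 0.976     ]
```

>>> {"method": "step_arm", "body": {"targets": "-1 0.03 0.008 -0.06 0 0 0.127; -1 0.03 0.008 -0.12 0 0 0.127; -1 0.03 0.008 -0.18 0 0 0.127; -1 0.03 0.008 -0.23 0 0 0.127; -1 0.03 0.008 -0.27 0 0 0.127; -1 0.03 0.008 -0.27 0 0 0.127; -1 0.03 0.008 -0.27 0 0 0.127"}}

```text
clock: 17.37
eef_pos: [0.5345, -0.026, 0.2043]
tool_rot: [0.883, 0.156, 0.437, -0.078]
ft_force: [0.2, -0.8, -0.6]
grip_width: 0.0168
grasp_force: 59.2
```

Run:
```python
from h import *
st()
a=bot.camera("side");b=bot.camera("top")
k=4;s=cv2.resize(a[130:260,230:330],None,fx=k,fy=k);q=cv2.resize(b[130:260,230:330],None,fx=k,fy=k)
cv2.imwrite("pics/c6.png",np.hstack([s,q])[:,:800,::-1])
bay=np.array([.5127,-.035,.008]);print(proj("side",bay+[0,0,.125]),proj("side",bay+[0,0,.08]))
```

```text
{'clock': 17.367, 'joint_pos': [-0.34, -0.051, -0.845, -0.013, 0.532, 2.677], 'eef_pos': [0.535, -0.026, 0.204], 'ft_force': [0.215, -0.835, -0.603], 'grip_width': 0.017, 'grasp_force': 59.199}
[[0.57, 0.343, 0.746], [0.207, -0.939, 0.274], [0.795, -0.001, -0.607]]
[283.98928584 206.30294024] [283.88871109 217.20333672]
```

View pics/c6.png

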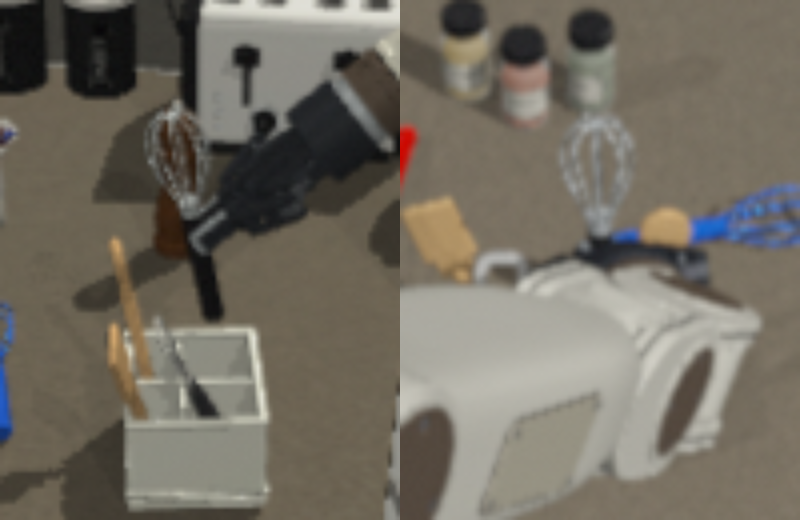

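The side crop shows the handle end at (213,312), or picture (283.4,207.6). The bay centre projects to (284,206), so it's lined up in x. I'll check y with the wire tip.

Run:
```python
from h import *
W,e=tri((274.4,155.6),(279.1,158.6));o=bot.get_obs();t=R.from_quat(o["tool_rot"]).as_matrix()[:,2];G=o["eef_pos"]-.011*t
ax=(W-G)/np.linalg.norm(W-G);E_=W-.2*ax;print(W,e,G,ax,E_,proj("side",E_))
print((R.from_euler("z",-.2).apply(E_-[.528,.005,0])))
```

```text
[ 0.54641865 -0.02283264  0.33183476] 0.006591561895689463 [ 0.52800572 -0.02955835  0.21414054] [0.15432135 0.05636909 0.9864114 ] [ 0.51555438 -0.03410646  0.13455248] [283.14887372 205.98272262]
[-0.01996679 -0.03585437  0.13455248]
```

>>> {"method": "step_arm", "body": {"targets": "-1 0 0 -0.04 0 0 0; -1 0 0 -0.08 0 0 0; -1 0 0 -0.12 0 0 0; -1 0 0 -0.16 0 0 0; -1 0 0 -0.19 0 0 0; -1 0 0 -0.21 0 0 0; -1 0 0 -0.215 0 0 0; -1 0 0 -0.215 0 0 0"}}

```text
clock: 18.13
eef_pos: [0.5361, -0.0264, 0.0989]
tool_rot: [0.882, 0.156, 0.438, -0.077]
ft_force: [-0.0, 0.3, -0.5]
grip_width: 0.017
grasp_force: 59.2
```

>>> {"method": "step_arm", "body": {"targets": "-1 0 0 -0.004 0 0 0; -1 0 0 -0.008 0 0 0; -1 0 0 -0.008 0 0 0"}}

```text
clock: 18.38
eef_pos: [0.5356, -0.0263, 0.095]
tool_rot: [0.882, 0.156, 0.438, -0.077]
ft_force: [1.0, -0.0, -0.3]
grip_width: 0.0174
grasp_force: 59.2
```

>>> {"method": "step_arm", "body": {"targets": "-1 0 0 -0.003 0 0 0; -1 0 0 -0.006 0 0 0; -1 0 0 -0.006 0 0 0"}}

```text
clock: 18.63
eef_pos: [0.5348, -0.026, 0.0909]
tool_rot: [0.882, 0.156, 0.438, -0.078]
ft_force: [-0.4, 0.7, -2.2]
grip_width: 0.0171
grasp_force: 59.2
```

>>> {"method": "step_arm", "body": {"targets": "-1 0 0 -0.003 0 0 0; -1 0 0 -0.005 0 0 0; -1 0 0 -0.005 0 0 0"}}

```text
clock: 18.88
eef_pos: [0.5347, -0.026, 0.0881]
tool_rot: [0.882, 0.155, 0.437, -0.078]
ft_force: [-1.1, -0.2, -2.5]
grip_width: 0.0171
grasp_force: 59.2
```

>>> {"method": "step_arm", "body": {"targets": "-1 0 0 -0.003 0 0 0; -1 0 0 -0.004 0 0 0; -1 0 0 -0.004 0 0 0"}}

```text
clock: 19.13
eef_pos: [0.5353, -0.0259, 0.087]
tool_rot: [0.882, 0.156, 0.438, -0.078]
ft_force: [-2.0, 2.0, 1.7]
grip_width: 0.0172
grasp_force: 59.4
```

>>> {"method": "step_arm", "body": {"targets": "-1 0 0 -0.002 0 0 0; -1 0 0 -0.004 0 0 0; -1 0 0 -0.004 0 0 0"}}

```text
clock: 19.38
eef_pos: [0.5365, -0.0257, 0.0867]
tool_rot: [0.881, 0.157, 0.44, -0.078]
ft_force: [-2.5, 0.8, 8.0]
grip_width: 0.0171
grasp_force: 60.1
```

>>> {"method": "step_arm", "body": {"targets": "-1 0 0 0.002 0 0 0; -1 0 0 0.003 0 0 0; -1 0 0 0.003 0 0 0"}}

```text
clock: 19.63
eef_pos: [0.5355, -0.0261, 0.0869]
tool_rot: [0.882, 0.156, 0.439, -0.078]
ft_force: [-1.1, 1.5, 5.0]
grip_width: 0.0171
grasp_force: 59.8
```

>>> {"method": "step_arm", "body": {"targets": "-0.55 0 0 0 0 0 0; -0.5 0 0 0 0 0 0; -0.45 0 0 0 0 0 0; -0.4 0 0 0 0 0 0; -0.35 0 0 0 0 0 0; -0.3 0 0 0 0 0 0; -0.25 0 0 0 0 0 0; -0.25 0 0 0 0 0 0; -0.25 0 0 0 0 0 0"}}

```text
clock: 20.38
eef_pos: [0.5348, -0.0261, 0.0858]
tool_rot: [0.882, 0.156, 0.437, -0.078]
ft_force: [-0.4, 0.1, 0.7]
grip_width: 0.0318
grasp_force: 0.0
```

Run:
```python
from h import *
st();o=bot.get_obs();T=tool(.35,.65);t=T.as_matrix()[:,2]
for k in(.04,.06,.08,.1):
    q=o["eef_pos"]-k*t;print(k,q.round(3),ik2(q,T),ik2(q+[0,0,.05],tool(.35,.8)))
```

```text
{'clock': 20.383, 'joint_pos': [-0.34, 0.283, -1.006, -0.511, 0.532, 2.679], 'eef_pos': [0.535, -0.026, 0.086], 'ft_force': [-0.413, 0.11, 0.713], 'grip_width': 0.032, 'grasp_force': 0.0}
[[0.569, 0.342, 0.748], [0.206, -0.94, 0.273], [0.796, -0.001, -0.605]]
0.04 [ 0.505 -0.037  0.11 ] [-0.41  0.16 -1.03 -0.38  0.58 -0.52] [-0.34 -0.03 -0.83  0.13  0.46 -0.54]
0.06 [ 0.49  -0.042  0.122] [-0.44  0.1  -1.03 -0.31  0.6  -0.55] [-0.38 -0.08 -0.83  0.19  0.48 -0.57]
0.08 [ 0.475 -0.048  0.134] [-0.48  0.04 -1.03 -0.22  0.63 -0.59] [-0.41 -0.13 -0.82  0.26  0.5  -0.6 ]
0.1 [ 0.46  -0.053  0.146] [-0.53 -0.02 -1.03 -0.13  0.66 -0.63] [-0.45 -0.17 -0.82  0.33  0.52 -0.63]
```

Retreating straight back along the tool axis by 100 mm stays in range, so I'll do that slowly at first.

>>> {"method": "step_arm", "body": {"targets": "-0.25 -0.015 -0.0055 0.012 0 0 0; -0.25 -0.03 -0.011 0.024 0 0 0; -0.25 -0.045 -0.0165 0.036 0 0 0; -0.25 -0.06 -0.022 0.048 0 0 0; -0.25 -0.08 -0.029 0.064 0 0 0; -0.25 -0.1 -0.036 0.08 0 0 0; -0.25 -0.12 -0.044 0.097 0 0 0; -0.25 -0.15 -0.055 0.121 0 0 0; -0.25 -0.15 -0.055 0.121 0 0 0"}}

```text
clock: 21.13
eef_pos: [0.4589, -0.0541, 0.1477]
tool_rot: [0.882, 0.155, 0.438, -0.077]
ft_force: [1.4, -0.2, -0.2]
grip_width: 0.0324
grasp_force: 0.0
```

>>> {"method": "step_arm", "body": {"targets": "-0.25 0 -0.05 0.05 0 0 0; -0.25 0 -0.13 0.12 0 0 0; -0.25 0 -0.2 0.18 0 0 0; -0.25 0 -0.28 0.22 0 0 0; -0.25 0 -0.36 0.25 0 0 0; -0.25 0 -0.36 0.25 0 0 0; -0.25 0 -0.36 0.25 0 0 0; -0.25 0 -0.36 0.25 0 0 0"}}

```text
clock: 21.8
eef_pos: [0.4601, -0.2347, 0.2707]
tool_rot: [0.882, 0.155, 0.437, -0.077]
ft_force: [-0.3, 0.5, -1.2]
grip_width: 0.0315
grasp_force: 0.0
```

Run:
```python
from h import *
st()
r=lambda im,x0,x1,y0,y1:im[y0:y1,x0:x1].astype(int)
a=bot.camera("side");b=bot.camera("top");a0=cv2.imread("pics/side0.png")[:,:,::-1];b0=cv2.imread("pics/top0.png")[:,:,::-1]
cv2.imwrite("pics/sf.png",a[:,:,::-1]);cv2.imwrite("pics/tf.png",b[:,:,::-1])
for n,i0,i1,(x0,x1,y0,y1) in(("side",a0,a,(240,315,170,265)),("top",b0,b,(225,315,165,260))):
    d=np.abs(r(i0,x0,x1,y0,y1)-r(i1,x0,x1,y0,y1)).max(2)>40
    print(n)
    dark=i1[y0:y1,x0:x1].max(2)<60
    for row in range(0,d.shape[0],2): print("%3d"%(y0+row),"".join("#" if dark[row,c] else "+" if d[row,c] else "." for c in range(d.shape[1])))
```

```text
{'clock': 21.8, 'joint_pos': [-0.937, 0.027, -0.484, 0.707, 0.869, 2.023], 'eef_pos': [0.46, -0.235, 0.271], 'ft_force': [-0.301, 0.501, -1.213], 'grip_width': 0.032, 'grasp_force': 0.0}
[[0.569, 0.341, 0.748], [0.205, -0.94, 0.272], [0.796, -0.001, -0.605]]
side
170 .............................#############.#########.###.##################
172 ..............................##################.#.#####..##########.####..
174 ...................#.###......#############.....##...........############.#
176 .................#...##.#.....##########.##..####.............###.##...#.##
178 ..................#.##........####.####...###...##...............#...######
180 .............................##########.......#...................#########
182 ..............................###..#####...............................#.##
184 .............................###..#######..................................
186 .............................###########...................................
188 .............................#+.++.#####...................................
190 ...........................+++++
[... 6867 characters left out ...]
......++....+......................
247 ++++++++++++++++....++++++++................................++............................
249 +++++++++++++++++++++++++++.....+++++++++++++++++++++++++.................................
251 ++++++++++++++.++++++.......+++++++++++++++++++++++++++++.................................
253 ++++++++++++++.............+++++++++++++++++++++++++++++..................................
255 +++++++++.++...........+..++++++++++++++++++++++++++++....................................
257 +++.+....................++++++++++++++++++++++++++++++...................................
259 .....+............+....++++++++++++++++++++++++++.........................................
```

Run:
```python
from h import *
a0=cv2.imread("pics/side0.png");a=cv2.imread("pics/sf.png");b0=cv2.imread("pics/top0.png");b=cv2.imread("pics/tf.png")
g=lambda i:cv2.cvtColor(i,cv2.COLOR_BGR2GRAY).astype(np.float32)
for n,i0,i1,(x0,x1,y0,y1) in(("side caddy",a0,a,(258,302,226,260)),("side spatula",a0,a,(254,266,186,228)),("bg bowl",a0,a,(195,235,150,190)),("top caddy",b0,b,(240,300,232,252)),("top bg",b0,b,(330,460,140,250))):
    W=np.eye(2,3,dtype=np.float32)
    try: cc,W=cv2.findTransformECC(g(i0)[y0:y1,x0:x1],g(i1)[y0:y1,x0:x1],W,cv2.MOTION_TRANSLATION);print(n,cc,W[:,2])
    except cv2.error as e: print(n,"fail")
d=np.abs(a.astype(int)-a0).max(2)
for y in range(150,216,2): print(y,"".join("#" if v>40 else "+" if v>18 else "." for v in d[y,250:300]))
for p in(.08,.12): print(p,[proj("side",np.array([.5127,-.034,.008])+(p/np.cos(l))*np.array([np.sin(l)*.95,np.sin(l)*.3,np.cos(l)])).round(1) for l in(0,.15,.25,.35)])
print([proj("side",np.array([.5127,-.034,.008])+.2*np.array([np.sin(l)*.95,np.sin(l)*.3,np.cos(l)])).round(1) for l in(0,.15,.25,.35)])
```

```text
side caddy 0.9590770933976758 [-0.23364127  0.01694186]
side spatula 0.9927518377897445 [0.03480411 0.08261363]
bg bowl 0.9999614973638844 [ 0.00100859 -0.00387597]
top caddy 0.8777319244573469 [6.6847677 7.843253 ]
top bg 0.2241552459401686 [-0.48261547  2.5301433 ]
150 ..................................................
152 ..................................................
154 ..................................................
156 ..................................................
158 ..................................................
160 ..................................................
162 ..................................................
164 ..................................................
166 ..................................................
168 ..................................................
170 ..................................................
172 ..................................................
174 ..................................................
176 ..................................................
178 ..................................................
180 ...
[... 571 characters left out ...]
#..++.....................
202 .................#+#######...+....................
204 ....................+#####+.......................
206 ...................#+######+......................
208 .....................+#######+....................
210 ......................#######+....................
212 .......................######.++....++++++##......
214 ........................+###.+............##+.....
0.08 [array([283.8, 217.4]), array([280.5, 217.6]), array([278.2, 217.8]), array([275.7, 218. ])]
0.12 [array([283.9, 207.7]), array([278.8, 208.1]), array([275.3, 208.3]), array([271.6, 208.6])]
[array([284.1, 187.5]), array([275.5, 188.7]), array([269.8, 190.1]), array([264.3, 192. ])]
```

The side picture, checked numerically, puts the wire tip at about (273,188) and the handle at row 217, about x 279. That means the handle rests on the bay floor with a lean of about 0.2 rad. The spatula hasn't moved, and the caddy has shifted less than 1 mm.

```bash
python3 -c "
from workcell import bot
print(bot.job_done())"
```

```text
the job is handed in; nothing more can be done
None
```

The whisk now stands handle down, wires up, in the front right bay it came from, leaning back slightly with its handle on the bay floor; I handed the job in at about 22 s, and the spatula and caddy checked out as unmoved to within 1 mm.

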